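Roll the beech post onto the green stripe

ROBOT

A 6-joint arm with a two-finger parallel gripper is mounted at the origin on the work surface. World frame = base frame: x ahead of the robot, y to its left, z up, the work surface at z = 0. Lengths are in mm, angles in rad, forces in N, time in s.
With the tool pointing down it reaches from about 275 to 750 mm from the base axis. Payload 10.2 kg.
Tool frame: the origin (TCP) lies on the centre line of the jaws, within the pads' length; the fingertips stand 17 mm ahead of it and the grasp point (between the pads) lies 2 mm behind it; z points along the fingers, y is the line along which they close (so a half turn about z gives the same grasp; the last joint's range is limited). The gripper opens to 85 mm and grips with 20 to 120 N. Pads are 22 mm wide; open, the fingers measure 114 mm over their backs; the gripper's body (76 mm by 85 mm) begins 54 mm behind the grasp point. The pads swing forward as they close: fully open they stand 13 mm farther back than shut.
Start: joints at [-0.223, 0.313, 1.498, -0, 1.331, -0.223], TCP at [525.006, -0.014, 248.294] pointing down, gripper open.
Joint ranges: [-2.94, 2.94], [-0.97, 2.17], [0.19, 2.56], [-1.23, 4.37], [0.02, 3.11], [-2.88, 2.88]. Speed limits (rad/s): [2.39, 2.39, 3.01, 3.14, 3.14, 3.14].

INTERFACE

Orientations are given as a unit quaternion [w, x, y, z].
In Python, from rig import ctrl gives the robot as it stands. The module is installed in compiled form; this text tells all that it offers.
- The arm moves only by the shell command python3 -m jog 'ROWS' [FORCE]. ROWS is JSON, a list of rows, each an object with "delta_pos": the shift along the world's x, y, z in mm, a list of three; "angular": the turn, a rotation vector about the world's x, y, z in rad, a list of three; "fingers": the opening, from 0 (shut) to 1 (fully open). In form: [{"delta_pos": [tx, ty, tz], "angular": [rx, ry, rz], "fingers": fingers}, ...]. A call has 1 to 10 rows; each row is the pose to reach, as a shift and turn from the pose commanded when the call began; what a row does not reach only later rows make up. A row lasts 1/8 s, in which the tool goes at most 62.5 mm and 10.7 degrees, less where a joint would pass 70% of its speed; a pose out of reach is approached as far as the arm can. A call with a gripper value outside its range is refused whole. The fingers move at their own pace and stop on an object; FORCE is the grip in N (left out, the last holds). Time passes only in rows, so rows that repeat a pose let the fingers close. It gives the time, the measured TCP pose, the force, the opening and the grip force at its end, in the units of the state.
- ctrl.sense(): the state, without advancing time (a new reading comes with each control period).
- ctrl.capture(name): name is "scene" or "side" or "wrist"; returns a dict with "pixels" (420x560x3 uint8, blue, green, red), "fx", "fy", "cx", "cy" (pixels), "R" (3x3) and "t" (3): a world point X has camera coordinates R X + t. Camera axes: x right, y down, z forward; pixel columns grow to the right and rows downward; lengths in mm; the calibration is good to about 2 mm. A picture is of the moment at which its call begins. There is no depth.
- ctrl.finish_job(): hands the job in; it is judged then, once.
The state is a dict: "time_s": time; "joints": joint angles; "dq": joint speeds; "tau": joint torques, N m; "eef_pos": TCP position; "ee_rot": TCP orientation; "force": force on the tool from outside, world axes, zero at the start; "wrist_torque": the same for the moment, N m; "grip_width": opening from 0.0 (shut) to 1.0 (fully open); "grip_force": force on a finger pad.
Only numpy, scipy, OpenCV 4.12 (cv2) and the standard library are available. Lean on these libraries where they do the work, as an engineer would, in place of code of your own. Each camera call takes 0.05 s, during which the arm holds its last target. There are 200 camera calls.

TASK

The round beech post has to lie at the drilling station: pushing only on its top with the fingertips, roll it slowly over the white panel, in as many strokes as you like, so that it comes to rest on the green stripe (not the blue one), lying along the stripe. Do not grip, lift or throw it and do not shove it from the side or the ends. Leave the jar, the wood offcut and the tin where they stand.

Things in the scene. Friction and masses are not known exactly. Their poses are not given: they have to be found in the camera images.
- post: Loose beech cylinder lying on the panel, 70 mm diameter, 180 mm long, 0.35-0.7 kg, light brown with dark end bands and a thin black line, on top at the start. Origin at its centre, 35 mm above the panel (its top: 88 mm above the work surface); x along its length, y and z turn as it rolls. Rolls under a light press of a few N, advancing half as far as the fingertip dragging its top; stops within a few mm once released.
- green_stripe: Green tape stripe stuck flat on the panel, 240 mm long, 30 mm wide, no felt thickness: the place where the post must come to rest. Origin at its centre on the panel's top. Its x axis runs along the stripe, its y axis is level and across it, z up. It lies to the left or to the right of the post, 60 to 150 mm from it.
- blue_stripe: Blue tape stripe of the same size on the other side of the post, same axes: not the target.
- panel: White fixed panel on the work surface, 380 x 560 x 18 mm (x, y, z). Origin at the centre of its underside; its y axis is the direction in which the post rolls, within a few degrees.
- jar: Bystander: round glass jar with an orange cap, 52 mm in diameter, 85 mm high, standing on the panel beyond one of the stripes. Origin at the centre of its underside.
- offcut: Bystander: dark wooden block, 70 x 45 x 50 mm (x, y, z), lying on the panel beyond the other stripe. Origin at the centre of its underside.
- tin: Bystander: low round tin with a green label, 72 mm in diameter, 55 mm high, standing on the panel past the post's far end. Origin at the centre of its underside.
Not all that is in view belongs to the job. Leave any turquoise or yellow look-alike of the post alone.

How it is judged:
By the outcome, as a careful person would: the job done as asked, in the order asked, and still so for the second after the job is handed in, with the robot touching nothing.
It also fails if it takes over 54 s, if anything falls off the work surface, if the arm or the gripper's body presses on something with over 40 N, if the wrist force passes 120 N, or if a joint passes its speed limit or range.

## Working session

There is one attempt and no reset: what is moved stays moved. The work goes in short steps, Python scripts to look and compute and a shell command to move; the robot and the scene stay as the last step left them, time stands still between calls to the robot, and variables do not carry over. Pictures are saved under pics/ and viewed, at most 10 in all, crops included, and the job is handed in when it is done.

```bash
mkdir -p pics; cat > h.py <<'E'
import numpy as np, cv2
from rig import ctrl
def cap(n,f=None):
    c=ctrl.capture(n)
    if f: cv2.imwrite('pics/'+f,c['pixels'])
    return c
def ray(c,u,v,z):
    R=np.array(c['R']);t=np.array(c['t']);o=-R.T@t
    d=R.T@np.array([(u-c['cx'])/c['fx'],(v-c['cy'])/c['fy'],1.])
    return o+d*(z-o[2])/d[2]
E
python3 - <<'E'
from h import *
a=cap('scene','s1.png');b=cap('side','d1.png')
cv2.imwrite('pics/both.png',cv2.resize(np.hstack([a['pixels'],b['pixels']]),(800,300)))
print(ctrl.sense())
E
```

```text
{'time_s': 0.1, 'joints': array([-2.23423292e-01,  3.13379327e-01,  1.49837586e+00,  1.33665078e-06,
        1.33097705e+00, -2.23363487e-01]), 'dq': array([ 0.00013155, -0.00245169, -0.00175955, -0.00025789, -0.00082319,
       -0.00035742]), 'tau': array([ 2.30574413e-03, -4.12899542e+01, -2.60142785e+01, -1.81123951e-04,
        3.02137116e-03,  1.15447833e-05]), 'eef_pos': array([5.24788837e+02, 2.39027802e-02, 2.47794267e+02]), 'ee_rot': array([-4.82496180e-04,  7.07127923e-01,  7.07085409e-01, -3.03082863e-04]), 'force': array([-0.36654228,  0.80751702,  0.25534282]), 'wrist_torque': array([-0.04397112, -0.08050109, -0.02742132]), 'grip_force': 0.0, 'grip_width': 1.0059594030468693}
```

View pics/s1.png

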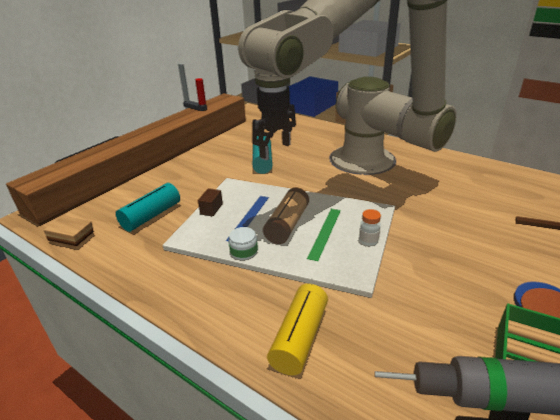

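View pics/d1.png

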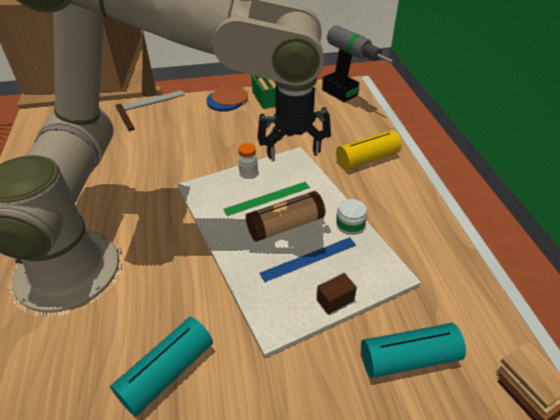

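The scene view shows the brown post at (287,215), the green stripe at (325,234), the blue one at (249,218), the jar at (371,227), the tin at (243,243) and the offcut at (210,202). The turquoise cylinders at (149,206) and (262,155) and the yellow one at (300,328) are look-alikes. Only the brown cylinder with dark end bands, lying on the panel between the stripes, fits the post. Next I measure and make one enlarged crop.

```bash
python3 - <<'E'
from h import *
a=cap('scene');b=cap('side')
rois={'scene':(190,170,400,285),'side':(175,145,425,360)}
for n,c in(('scene',a),('side',b)):
    hsv=cv2.cvtColor(c['pixels'],cv2.COLOR_BGR2HSV);x0,y0,x1,y1=rois[n]
    for k,lo,hi in(('green',(45,120,40),(80,255,255)),('blue',(105,120,40),(130,255,255)),('cap',(5,180,150),(14,255,255))):
        m=np.zeros(hsv.shape[:2],np.uint8);m[y0:y1,x0:x1]=cv2.inRange(hsv,lo,hi)[y0:y1,x0:x1]
        cs,_=cv2.findContours(m,0,1);
        if not cs: continue
        ct=max(cs,key=cv2.contourArea)[:,0,:]
        z=18 if k!='cap' else 95
        P=np.array([ray(c,u,v,z)[:2] for u,v in ct],np.float32)
        r=cv2.minAreaRect(P);bp=cv2.boxPoints(r);e=max((bp[1]-bp[0],bp[2]-bp[1]),key=np.linalg.norm)
        print(n,k,np.round(r[0]),np.round(r[1]),'yaw',round(float(np.degrees(np.arctan(e[1]/e[0]))),1))
p=a['pixels'][180:250,250:330];q=b['pixels'][185:245,240:330]
cv2.imwrite('pics/crop.png',np.hstack([cv2.resize(p,(400,350),interpolation=2),cv2.resize(q,(400,350),interpolation=2)]))
E
```

```text
scene green [487. 129.] [234.  27.] yaw 15.2
scene blue [ 511. -101.] [165.  26.] yaw 15.0
scene cap [445. 239.] [41. 42.] yaw -57.1
side green [485. 127.] [235.  25.] yaw 15.5
side blue [542. -95.] [235.  27.] yaw 15.0
side cap [451. 245.] [36. 41.] yaw -11.5
```

View pics/crop.png

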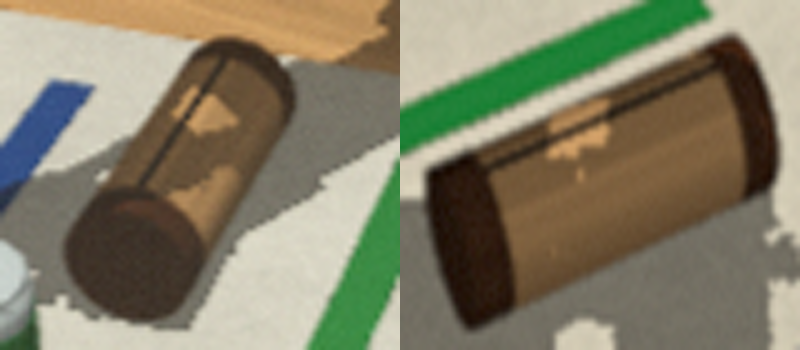

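The crop confirms the brown beech post with dark end bands and the black line on top: scene line (279,217)-(294,192), side line (260,213)-(310,196).

```bash
python3 - <<'E'
from h import *
a=cap('scene');b=cap('side')
A=[ray(a,279,217.4,88),ray(a,294.4,192.4,88)];B=[ray(b,310.2,196.1,88),ray(b,260.3,213.3,88)]
for L in(A,B):
    d=L[0]-L[1];print(np.round(L,0)[:,:2].tolist(),np.linalg.norm(d).round(),np.degrees(np.arctan2(d[1],d[0])).round(1))
print('far face centre',ray(a,277.4,232,53).round(), 'left face bottom side', ray(b,240+75*.225,185+328*.1714,18).round())
E
```

```text
[[577.0, 43.0], [453.0, 7.0]] 129.0 16.0
[[575.0, 36.0], [448.0, 2.0]] 131.0 15.0
far face centre [593.  48.  53.] left face bottom side [434. -18.  18.]
```

Post centre is about (510,22), yaw 15°. The green stripe is about (486,128), yaw 15°, so the post has to roll about 109 mm along n=(-0.26,0.965). I'll keep the fingers open along the post's axis, so that two contacts hold its yaw.

```bash
python3 -m jog '[{"delta_pos":[-6,7,-40],"angular":[0,0,0.13],"fingers":1},{"delta_pos":[-13,14,-80],"angular":[0,0,0.265],"fingers":1},{"delta_pos":[-13,14,-110],"angular":[0,0,0.265],"fingers":1},{"delta_pos":[-13,14,-130],"angular":[0,0,0.265],"fingers":1},{"delta_pos":[-13,14,-135],"angular":[0,0,0.265],"fingers":1},{"delta_pos":[-13,14,-135],"angular":[0,0,0.265],"fingers":1},{"delta_pos":[-13,14,-135],"angular":[0,0,0.265],"fingers":1}]'
python3 - <<'E'
from h import *
a=cap('side','d2.png')['pixels'][110:290,160:400]
cv2.imwrite('pics/d2c.png',cv2.resize(a,(800,600)))
E
```

```text
time_s: 1.18
eef_pos: [512.5, 13.9, 114.2]
ee_rot: [0.001, 0.607, 0.794, 0.0]
force: [0.9, -0.8, -0.2]
grip_width: 1.002
grip_force: 0.0
```

View pics/d2c.png

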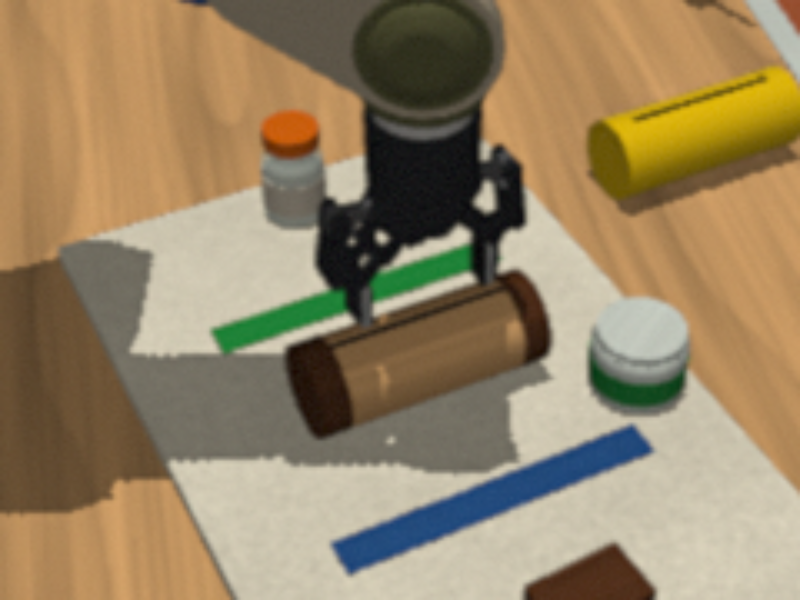

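The fingertips (crop (365,320) and (490,280)) hang just above the post's top line, aligned with its axis. Descending gently.

```bash
python3 -m jog '[{"delta_pos":[0,0,-8],"angular":[0,0,0],"fingers":1},{"delta_pos":[0,0,-12],"angular":[0,0,0],"fingers":1},{"delta_pos":[0,0,-12],"angular":[0,0,0],"fingers":1}]'
python3 -m jog '[{"delta_pos":[0,0,-4],"angular":[0,0,0],"fingers":1},{"delta_pos":[0,0,-4],"angular":[0,0,0],"fingers":1}]'

```

```text
time_s: 1.6
eef_pos: [511.8, 14.0, 100.9]
ee_rot: [-0.0, 0.608, 0.794, -0.0]
force: [0.4, 0.8, 0.5]
grip_width: 1.001
grip_force: 0.0
time_s: 1.85
eef_pos: [511.9, 14.0, 97.0]
ee_rot: [-0.0, 0.607, 0.794, -0.0]
force: [0.3, -0.1, 0.2]
grip_width: 1.003
grip_force: 0.0
```

```bash
python3 -m jog '[{"delta_pos":[0,0,-3],"angular":[0,0,0],"fingers":1},{"delta_pos":[0,0,-3],"angular":[0,0,0],"fingers":1}]'
python3 -m jog '[{"delta_pos":[0,0,-2],"angular":[0,0,0],"fingers":1},{"delta_pos":[0,0,-2],"angular":[0,0,0],"fingers":1}]'

```

```text
time_s: 2.1
eef_pos: [511.9, 14.0, 94.1]
ee_rot: [-0.0, 0.607, 0.794, -0.0]
force: [0.5, 0.6, 0.5]
grip_width: 0.998
grip_force: 0.0
time_s: 2.35
eef_pos: [511.9, 14.0, 92.2]
ee_rot: [-0.0, 0.608, 0.794, -0.0]
force: [0.1, 0.1, -0.3]
grip_width: 1.005
grip_force: 0.0
```

Contact is expected at z≈92 or a little below, so 1 mm steps now.

```bash
for i in 1 2; do python3 -m jog '[{"delta_pos":[0,0,-1],"angular":[0,0,0],"fingers":1},{"delta_pos":[0,0,-1],"angular":[0,0,0],"fingers":1}]' | sed -n 2,4p; done
```

```text
eef_pos: [512.1, 13.9, 91.8]
ee_rot: [0.0, 0.607, 0.794, 0.0]
force: [-1.5, -0.2, 4.2]
eef_pos: [512.3, 13.7, 91.6]
ee_rot: [0.001, 0.607, 0.794, -0.0]
force: [-5.9, -2.0, 13.6]
```

```bash
python3 -m jog '[{"delta_pos":[-1,3.9,0],"angular":[0,0,0],"fingers":1},{"delta_pos":[-2.1,7.7,0],"angular":[0,0,0],"fingers":1},{"delta_pos":[-3.2,11.6,0],"angular":[0,0,0],"fingers":1},{"delta_pos":[-4.2,15.4,0],"angular":[0,0,0],"fingers":1},{"delta_pos":[-5.3,19.3,0],"angular":[0,0,0],"fingers":1},{"delta_pos":[-6.3,23.2,0],"angular":[0,0,0],"fingers":1},{"delta_pos":[-7.4,27,0],"angular":[0,0,0],"fingers":1},{"delta_pos":[-8.4,30.9,0],"angular":[0,0,0],"fingers":1},{"delta_pos":[-9,33,0],"angular":[0,0,0],"fingers":1},{"delta_pos":[-9,33,0],"angular":[0,0,0],"fingers":1}]'
python3 - <<'E'
from h import *
a=cap('side','d3.png')['pixels'][110:290,160:400]
cv2.imwrite('pics/d3c.png',cv2.resize(a,(800,600)))
E
```

```text
time_s: 4.1
eef_pos: [503.4, 47.0, 91.3]
ee_rot: [0.001, 0.607, 0.794, 0.0]
force: [-3.0, -0.3, 10.4]
grip_width: 0.997
grip_force: 5.0
```

View pics/d3c.png

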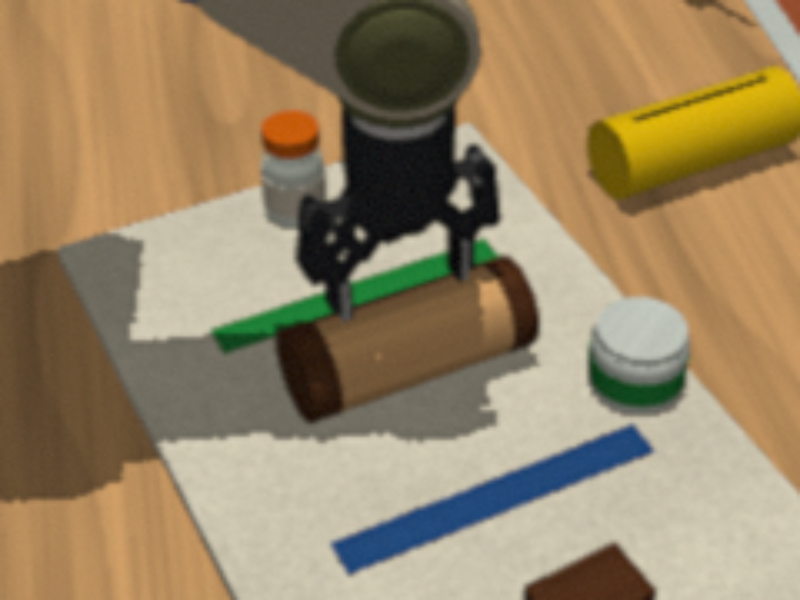

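The post rolled about 17 mm and stayed straight (axis still parallel to the stripe; post at crop (405,340)). Re-gripping position: up, back 19 mm, down, and then a 40 mm stroke.

```bash
python3 -m jog '[{"delta_pos":[0,0,4],"angular":[0,0,0],"fingers":1},{"delta_pos":[0,0,10],"angular":[0,0,0],"fingers":1},{"delta_pos":[2.5,-9.2,10],"angular":[0,0,0],"fingers":1},{"delta_pos":[5,-18.3,10],"angular":[0,0,0],"fingers":1},{"delta_pos":[5,-18.3,5],"angular":[0,0,0],"fingers":1},{"delta_pos":[5,-18.3,2],"angular":[0,0,0],"fingers":1},{"delta_pos":[5,-18.3,0],"angular":[0,0,0],"fingers":1},{"delta_pos":[5,-18.3,0],"angular":[0,0,0],"fingers":1}]' | sed -n 1,4p
python3 -m jog '[{"delta_pos":[-1.2,4.3,0],"angular":[0,0,0],"fingers":1},{"delta_pos":[-2.4,8.6,0],"angular":[0,0,0],"fingers":1},{"delta_pos":[-3.6,12.9,0],"angular":[0,0,0],"fingers":1},{"delta_pos":[-4.7,17.2,0],"angular":[0,0,0],"fingers":1},{"delta_pos":[-5.9,21.5,0],"angular":[0,0,0],"fingers":1},{"delta_pos":[-7.1,25.8,0],"angular":[0,0,0],"fingers":1},{"delta_pos":[-8.3,30.1,0],"angular":[0,0,0],"fingers":1},{"delta_pos":[-9.5,34.4,0],"angular":[0,0,0],"fingers":1},{"delta_pos":[-10.5,38.6,0],"angular":[0,0,0],"fingers":1},{"delta_pos":[-10.5,38.6,0],"angular":[0,0,0],"fingers":1}]' | sed -n 1,4p
```

```text
time_s: 5.15
eef_pos: [508.0, 28.5, 91.5]
ee_rot: [0.0, 0.607, 0.794, -0.0]
force: [-6.8, -2.7, 17.3]
time_s: 6.4
eef_pos: [497.5, 67.7, 91.1]
ee_rot: [0.0, 0.607, 0.795, 0.0]
force: [-3.3, -0.6, 11.0]
```

Contact holds. Another two strokes, each followed by a force check.

```bash
python3 -m jog '[{"delta_pos":[0,0,4],"angular":[0,0,0],"fingers":1},{"delta_pos":[0,0,10],"angular":[0,0,0],"fingers":1},{"delta_pos":[2.6,-9.7,10],"angular":[0,0,0],"fingers":1},{"delta_pos":[5.3,-19.3,10],"angular":[0,0,0],"fingers":1},{"delta_pos":[5.3,-19.3,5],"angular":[0,0,0],"fingers":1},{"delta_pos":[5.3,-19.3,2],"angular":[0,0,0],"fingers":1},{"delta_pos":[5.3,-19.3,0],"angular":[0,0,0],"fingers":1},{"delta_pos":[5.3,-19.3,0],"angular":[0,0,0],"fingers":1}]' | sed -n 1,4p
python3 -m jog '[{"delta_pos":[-1.2,4.3,0],"angular":[0,0,0],"fingers":1},{"delta_pos":[-2.4,8.6,0],"angular":[0,0,0],"fingers":1},{"delta_pos":[-3.6,12.9,0],"angular":[0,0,0],"fingers":1},{"delta_pos":[-4.7,17.2,0],"angular":[0,0,0],"fingers":1},{"delta_pos":[-5.9,21.5,0],"angular":[0,0,0],"fingers":1},{"delta_pos":[-7.1,25.8,0],"angular":[0,0,0],"fingers":1},{"delta_pos":[-8.3,30.1,0],"angular":[0,0,0],"fingers":1},{"delta_pos":[-9.5,34.4,0],"angular":[0,0,0],"fingers":1},{"delta_pos":[-10.5,38.6,0],"angular":[0,0,0],"fingers":1},{"delta_pos":[-10.5,38.6,0],"angular":[0,0,0],"fingers":1}]' | sed -n 1,4p
python3 -m jog '[{"delta_pos":[0,0,4],"angular":[0,0,0],"fingers":1},{"delta_pos":[0,0,10],"angular":[0,0,0],"fingers":1},{"delta_pos":[2.6,-9.7,10],"angular":[0,0,0],"fingers":1},{"delta_pos":[5.3,-19.3,10],"angular":[0,0,0],"fingers":1}]' | sed -n 1,4p
python3 - <<'E'
from h import *
a=cap('side','d4.png')['pixels'][110:290,160:400]
b=cap('scene','s4.png')['pixels'][150:280,190:400]
cv2.imwrite('pics/d4c.png',np.hstack([cv2.resize(a,(400,300),interpolation=2),cv2.resize(b,(400,300),interpolation=2)]))
E
```

```text
time_s: 7.4
eef_pos: [502.7, 47.8, 91.5]
ee_rot: [0.0, 0.607, 0.794, -0.0]
force: [-7.7, -3.3, 18.4]
time_s: 8.65
eef_pos: [492.3, 87.0, 91.1]
ee_rot: [0.0, 0.607, 0.795, 0.0]
force: [-4.1, -0.3, 11.7]
time_s: 9.15
eef_pos: [497.8, 66.5, 100.2]
ee_rot: [-0.0, 0.607, 0.794, -0.0]
force: [0.3, -0.3, 0.5]
```

View pics/d4c.png

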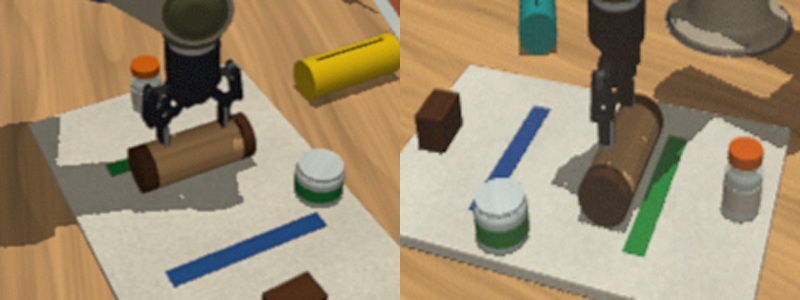

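The post (side crop (190,152), scene crop (622,165)) is straight and about halfway there, and the bystanders are untouched. Two more strokes.

```bash
python3 -m jog '[{"delta_pos":[0,0,-5],"angular":[0,0,0],"fingers":1},{"delta_pos":[0,0,-8],"angular":[0,0,0],"fingers":1},{"delta_pos":[0,0,-10],"angular":[0,0,0],"fingers":1},{"delta_pos":[0,0,-10],"angular":[0,0,0],"fingers":1}]' | sed -n 1,4p
python3 -m jog '[{"delta_pos":[-1.2,4.3,0],"angular":[0,0,0],"fingers":1},{"delta_pos":[-2.4,8.6,0],"angular":[0,0,0],"fingers":1},{"delta_pos":[-3.6,12.9,0],"angular":[0,0,0],"fingers":1},{"delta_pos":[-4.7,17.2,0],"angular":[0,0,0],"fingers":1},{"delta_pos":[-5.9,21.5,0],"angular":[0,0,0],"fingers":1},{"delta_pos":[-7.1,25.8,0],"angular":[0,0,0],"fingers":1},{"delta_pos":[-8.3,30.1,0],"angular":[0,0,0],"fingers":1},{"delta_pos":[-9.5,34.4,0],"angular":[0,0,0],"fingers":1},{"delta_pos":[-10.5,38.6,0],"angular":[0,0,0],"fingers":1},{"delta_pos":[-10.5,38.6,0],"angular":[0,0,0],"fingers":1}]' | sed -n 1,4p
python3 -m jog '[{"delta_pos":[0,0,4],"angular":[0,0,0],"fingers":1},{"delta_pos":[0,0,10],"angular":[0,0,0],"fingers":1},{"delta_pos":[2.6,-9.7,10],"angular":[0,0,0],"fingers":1},{"delta_pos":[5.3,-19.3,10],"angular":[0,0,0],"fingers":1},{"delta_pos":[5.3,-19.3,5],"angular":[0,0,0],"fingers":1},{"delta_pos":[5.3,-19.3,2],"angular":[0,0,0],"fingers":1},{"delta_pos":[5.3,-19.3,0],"angular":[0,0,0],"fingers":1},{"delta_pos":[5.3,-19.3,0],"angular":[0,0,0],"fingers":1}]' | sed -n 1,4p
python3 -m jog '[{"delta_pos":[-1.2,4.3,0],"angular":[0,0,0],"fingers":1},{"delta_pos":[-2.4,8.6,0],"angular":[0,0,0],"fingers":1},{"delta_pos":[-3.6,12.9,0],"angular":[0,0,0],"fingers":1},{"delta_pos":[-4.7,17.2,0],"angular":[0,0,0],"fingers":1},{"delta_pos":[-5.9,21.5,0],"angular":[0,0,0],"fingers":1},{"delta_pos":[-7.1,25.8,0],"angular":[0,0,0],"fingers":1},{"delta_pos":[-8.3,30.1,0],"angular":[0,0,0],"fingers":1},{"delta_pos":[-9.5,34.4,0],"angular":[0,0,0],"fingers":1},{"delta_pos":[-10.5,38.6,0],"angular":[0,0,0],"fingers":1},{"delta_pos":[-10.5,38.6,0],"angular":[0,0,0],"fingers":1}]' | sed -n 1,4p
python3 -m jog '[{"delta_pos":[0,0,4],"angular":[0,0,0],"fingers":1},{"delta_pos":[0,0,10],"angular":[0,0,0],"fingers":1},{"delta_pos":[2,-7.5,20],"angular":[0,0,0],"fingers":1},{"delta_pos":[4,-15,30],"angular":[0,0,0],"fingers":1},{"delta_pos":[4,-15,30],"angular":[0,0,0],"fingers":1}]' | sed -n 1,4p
python3 - <<'E'
from h import *
a=cap('side','d5.png')['pixels'][130:250,180:340]
b=cap('scene','s5.png')['pixels'][170:275,260:400]
cv2.imwrite('pics/d5c.png',np.hstack([cv2.resize(a,(400,300),interpolation=2),cv2.resize(b,(400,300),interpolation=2)]))
E
```

```text
time_s: 9.75
eef_pos: [497.6, 67.2, 91.5]
ee_rot: [0.0, 0.607, 0.795, -0.0]
force: [-6.2, -2.3, 16.9]
time_s: 11.0
eef_pos: [487.1, 106.3, 91.1]
ee_rot: [0.0, 0.607, 0.795, 0.0]
force: [-3.5, 0.3, 10.9]
time_s: 12.0
eef_pos: [492.3, 86.5, 91.5]
ee_rot: [0.0, 0.607, 0.794, -0.0]
force: [-6.9, -2.2, 17.1]
time_s: 13.25
eef_pos: [481.9, 125.7, 91.1]
ee_rot: [0.0, 0.607, 0.795, 0.0]
force: [-4.1, 0.3, 11.9]
time_s: 13.88
eef_pos: [486.6, 109.5, 121.2]
ee_rot: [0.001, 0.608, 0.794, 0.001]
force: [-0.6, 0.9, -0.1]
```

View pics/d5c.png

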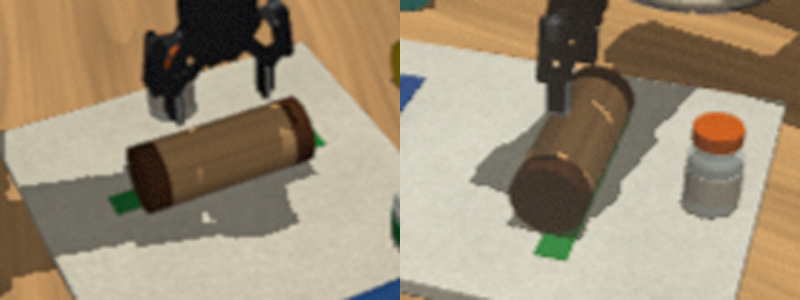

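The post (side crop (225,155), scene crop (575,155)) lies over the green stripe, parallel to it, and slightly short of the middle. Measuring what is left.

```bash
python3 - <<'E'
from h import *
a=cap('scene');b=cap('side')
n=np.array([-.262,.965]);d=np.array([.965,.262]);g=np.array([486.5,128.])
def p(s,P,g=g): print(s,P.round(0),'n',round(float((P[:2]-g)@n),1),'d',round(float((P[:2]-g)@d),1))
p('scene far face',ray(a,312.9,238.6,53))
# initial face for reference
p('initial face',ray(a,277.4,232,53))
# side: left face ellipse centre (partly hidden), top/bottom silhouette: midline across both edges at mid-length
R=np.array(b['R']);t=np.array(b['t'])
for k in range(-4,9,2):
    q=[]
    for s in(-90,90):
        X=R@np.append(g+n*k+d*s,53)+t;q+=[(b['fx']*X[0]/X[2]+b['cx']-180)*2.5,(b['fy']*X[1]/X[2]+b['cy']-130)*2.5]
    Y=R@np.append(g+n*k,53)+t
    print('axis ends n=',k-0,'in side crop',np.round(q))
E
```

```text
scene far face [566. 140.  53.] n -9.5 d 79.7
initial face [593.  48.  53.] n -105.2 d 81.5
axis ends n= -4 in side crop [139. 172. 298. 120.]
axis ends n= -2 in side crop [138. 171. 297. 119.]
axis ends n= 0 in side crop [137. 170. 296. 118.]
axis ends n= 2 in side crop [136. 169. 295. 117.]
axis ends n= 4 in side crop [135. 168. 294. 116.]
axis ends n= 6 in side crop [135. 166. 293. 115.]
axis ends n= 8 in side crop [134. 165. 292. 113.]
```

About 10–14 mm remain. I'll roll 10 mm more, retract, and then measure unobstructed.

```bash
python3 -m jog '[{"delta_pos":[0,0,-15],"angular":[0,0,0],"fingers":1},{"delta_pos":[0,0,-25],"angular":[0,0,0],"fingers":1},{"delta_pos":[0,0,-28],"angular":[0,0,0],"fingers":1},{"delta_pos":[0,0,-30],"angular":[0,0,0],"fingers":1},{"delta_pos":[0,0,-30],"angular":[0,0,0],"fingers":1}]' | sed -n 1,4p
python3 -m jog '[{"delta_pos":[-0.9,3.2,0],"angular":[0,0,0],"fingers":1},{"delta_pos":[-1.7,6.4,0],"angular":[0,0,0],"fingers":1},{"delta_pos":[-2.6,9.7,0],"angular":[0,0,0],"fingers":1},{"delta_pos":[-3.5,12.9,0],"angular":[0,0,0],"fingers":1},{"delta_pos":[-4.4,16.1,0],"angular":[0,0,0],"fingers":1},{"delta_pos":[-5.2,19.3,0],"angular":[0,0,0],"fingers":1},{"delta_pos":[-5.2,19.3,0],"angular":[0,0,0],"fingers":1}]' | sed -n 1,4p
python3 -m jog '[{"delta_pos":[0,0,4],"angular":[0,0,0],"fingers":1},{"delta_pos":[0,0,15],"angular":[0,0,0],"fingers":1},{"delta_pos":[2,-7.5,60],"angular":[0,0,0],"fingers":1},{"delta_pos":[2,-7.5,110],"angular":[0,0,0],"fingers":1},{"delta_pos":[2,-7.5,140],"angular":[0,0,0],"fingers":1},{"delta_pos":[2,-7.5,140],"angular":[0,0,0],"fingers":1}]' | sed -n 1,4p
python3 - <<'E'
from h import *
out=[]
for k,(x0,y0,x1,y1) in(('side',(180,130,340,250)),('scene',(260,170,400,275))):
    c=cap(k,k+'6.png');im=c['pixels'][y0:y1,x0:x1]
    hsv=cv2.cvtColor(im,cv2.COLOR_BGR2HSV)
    m=cv2.inRange(hsv,(0,75,25),(25,255,200));m=cv2.morphologyEx(m,cv2.MORPH_OPEN,np.ones((3,3)))
    cs,_=cv2.findContours(m,0,1);ct=max(cs,key=cv2.contourArea)
    im=im.copy();cv2.drawContours(im,[ct],-1,(255,0,255),1)
    r=cv2.minAreaRect(ct);print(k,r)
    out.append(cv2.resize(im,(400,300),interpolation=0))
cv2.imwrite('pics/d6c.png',np.hstack(out))
E
```

```text
time_s: 14.7
eef_pos: [485.3, 110.0, 91.6]
ee_rot: [-0.0, 0.607, 0.794, -0.001]
force: [-11.5, -4.2, 20.7]
time_s: 15.58
eef_pos: [480.2, 129.6, 91.5]
ee_rot: [-0.0, 0.607, 0.794, -0.001]
force: [-10.9, -2.8, 21.1]
time_s: 16.32
eef_pos: [483.5, 122.0, 232.6]
ee_rot: [0.002, 0.607, 0.794, 0.001]
force: [-0.1, -0.2, -0.8]
side ((79.5, 29.0), (58.0, 159.0), 90.0)
scene ((74.5, 40.5), (81.0, 129.0), 90.0)
```

View pics/d6c.png

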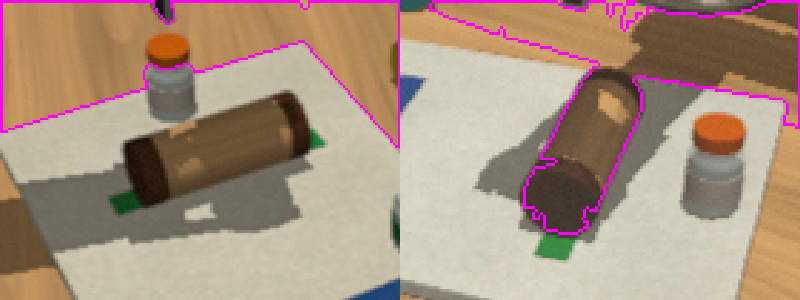

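The post now sits over the green stripe (side crop: edges (130,141)-(285,93) and (145,206)-(308,155); scene crop: edges (585,75)-(527,175) and (642,105)-(597,210)). Casting bisecting rays onto the axis height.

```bash
python3 - <<'E'
from h import *
n=np.array([-.262,.965]);d=np.array([.965,.262]);g=np.array([486.5,128.])
def dirn(c,u,v):
    x=np.array([(u-c['cx'])/c['fx'],(v-c['cy'])/c['fy'],1.]);return x/np.linalg.norm(x)
S={'side':[(130,141),(285,93),(145,206),(308,155)],'scene':[(185,75),(127,175),(242,105),(197,210)]}
for k,P in S.items():
    c=ctrl.capture(k);f=(lambda p:(180+p[0]*.4,130+p[1]*.4)) if k=='side' else (lambda p:(260+p[0]*.35,170+p[1]*.35))
    D=[dirn(c,*f(p)) for p in P]
    N1=np.cross(D[0],D[1]);N2=np.cross(D[2],D[3]);N1/=np.linalg.norm(N1);N2/=np.linalg.norm(N2)
    N=N1+N2   # bisecting plane holds the axis
    R=np.array(c['R']);t=np.array(c['t']);o=-R.T@t;W=R.T@N
    # plane W.(X-o)=0 cut at z=53 : line
    for s in(-60,0,60):
        q=g+d*s; r=-(W@(np.append(q,53)-o))/(W[:2]@n); print(k,s,'n',r.round(1))
E
```

```text
side -60 n -5.7
side 0 n -7.1
side 60 n -8.5
scene -60 n -0.3
scene 0 n -1.0
scene 60 n -1.7
```

The views give −6.5 and −2 mm, about −4 mm on average, and yaw is within 1°. One final 8 mm stroke, then retract.

```bash
python3 -m jog '[{"delta_pos":[0,0,-50],"angular":[0,0,0],"fingers":1},{"delta_pos":[0,0,-100],"angular":[0,0,0],"fingers":1},{"delta_pos":[0,0,-130],"angular":[0,0,0],"fingers":1},{"delta_pos":[0,0,-136],"angular":[0,0,0],"fingers":1},{"delta_pos":[0,0,-140],"angular":[0,0,0],"fingers":1},{"delta_pos":[0,0,-140],"angular":[0,0,0],"fingers":1}]' | sed -n 1,4p
python3 -m jog '[{"delta_pos":[-0.5,2,0],"angular":[0,0,0],"fingers":1},{"delta_pos":[-1,4,0],"angular":[0,0,0],"fingers":1},{"delta_pos":[-1.6,6,0],"angular":[0,0,0],"fingers":1},{"delta_pos":[-2.1,8,0],"angular":[0,0,0],"fingers":1},{"delta_pos":[-2.1,8,0],"angular":[0,0,0],"fingers":1}]' | sed -n 1,4p
python3 -m jog '[{"delta_pos":[0,0,3],"angular":[0,0,0],"fingers":1},{"delta_pos":[0,0,12],"angular":[0,0,0],"fingers":1},{"delta_pos":[0,0,50],"angular":[0,0,0],"fingers":1},{"delta_pos":[0,0,100],"angular":[0,0,0],"fingers":1},{"delta_pos":[0,0,140],"angular":[0,0,0],"fingers":1},{"delta_pos":[0,0,140],"angular":[0,0,0],"fingers":1}]' | sed -n 1,4p
python3 - <<'E'
from h import *
a=cap('side')['pixels'][110:290,160:400]
b=cap('scene')['pixels'][150:280,190:400]
cv2.imwrite('pics/d7c.png',np.hstack([cv2.resize(a,(400,300),interpolation=2),cv2.resize(b,(400,300),interpolation=2)]))
E
```

```text
time_s: 17.27
eef_pos: [483.1, 121.9, 91.8]
ee_rot: [0.001, 0.607, 0.794, 0.0]
force: [-2.5, -1.4, 3.9]
time_s: 17.9
eef_pos: [481.0, 130.1, 91.8]
ee_rot: [0.001, 0.607, 0.794, 0.0]
force: [-4.4, -0.6, 6.4]
time_s: 18.65
eef_pos: [481.7, 130.1, 233.8]
ee_rot: [0.003, 0.607, 0.794, 0.002]
force: [-0.2, -1.0, -1.2]
```

View pics/d7c.png

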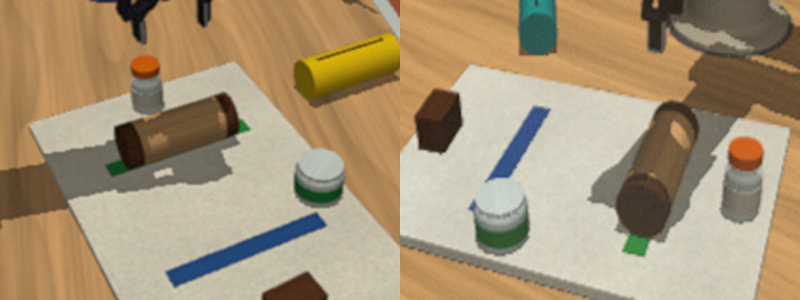

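The post lies along and centred on the green stripe (side crop (178,130), scene crop (657,170)). The stripe shows evenly past its ends, the bystanders are in place and the gripper is clear.

```bash
python3 -c "
from rig import ctrl
print(ctrl.finish_job())"
```

```text
the job is handed in; nothing more can be done
None
```

The post was rolled in seven light top strokes and now rests along the green stripe, within a few mm of its centre line by camera; the jar, offcut and tin were left untouched, and the job was handed in at about 19 s with the gripper clear.

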